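# Unpile a power-supply kit and lay each part in its nest

## Task

The parts of a power supply have been left piled up on its aluminium case. Take the pile apart and lay the kit out: set each part, upright as it stands now, into the nest of its own shape - the capacitor into the small round one, the heat sink into the small oblong one, the toroid into the large round one, the square transformer into the square one, and last the case into the long one - so that each lies flat on its nest's floor inside the rim. Set them down gently rather than dropping them, and let nothing topple.

Things in the scene. Friction and masses are not known exactly. Their poses are not given: they have to be found in the camera images.
- case: Aluminium case of the supply, a closed box 160 long (its x) x 60 wide (its y) x 36 mm high, about 0.35 kg: the bottom of the pile, standing on the bench. The toroid and the transformer stand on its top side by side, one towards each end, centres about 43 mm from its middle. Origin: centre of its underside; z up.
- toroid: Copper-wound toroidal transformer, a flat-topped copper disc 56 mm in diameter, 30 mm high, axis upright, with a black centre spot on top, about 0.22 kg. Stands on the case and carries either the capacitor or the heat sink. Origin: centre of its underside; z up.
- transformer: Square transformer, a bright steel block with dark lamination lines and four brass bolt heads, 50 x 50 mm (x, y) and 30 mm high, about 0.25 kg. Stands on the case, roughly square with it, and carries either the capacitor or the heat sink. Origin: centre of its underside; z up.
- capacitor: Capacitor, an upright black cylinder 30 mm in diameter and 36 mm high with an aluminium disc on top, about 40 g. Stands at the top of the pile on the toroid or on the transformer. Origin: centre of its underside; z up.
- heatsink: Small dark heat sink with upright fins running along its x, 48 (x) x 24 (y) x 30 mm high, solid enough to grip across the 24 mm (on its outer fins), about 60 g. Stands at the top of the pile on the toroid or on the transformer. Origin: centre of its underside; z up.
- nest_case: Fixed, grey-floored tray with a white rim; floor 3 mm thick (its top is 3 mm above the bench), rim 5 mm wide with its top 7 mm above the bench. Origin: centre of the underside, on the bench; z up. The long nest: pocket 180 (x) x 80 (y) mm, for the case.
- nest_toroid: Fixed, grey-floored tray with a white rim; floor 3 mm thick (its top is 3 mm above the bench), rim 5 mm wide with its top 7 mm above the bench. Origin: centre of the underside, on the bench; z up. The large round nest: pocket 76 mm in diameter, for the toroid.
- nest_transformer: Fixed, grey-floored tray with a white rim; floor 3 mm thick (its top is 3 mm above the bench), rim 5 mm wide with its top 7 mm above the bench. Origin: centre of the underside, on the bench; z up. The square nest: pocket 70 x 70 mm (x, y), for the square transformer.
- nest_capacitor: Fixed, grey-floored tray with a white rim; floor 3 mm thick (its top is 3 mm above the bench), rim 5 mm wide with its top 7 mm above the bench. Origin: centre of the underside, on the bench; z up. The small round nest: pocket 50 mm in diameter, for the capacitor.
- nest_heatsink: Fixed, grey-floored tray with a white rim; floor 3 mm thick (its top is 3 mm above the bench), rim 5 mm wide with its top 7 mm above the bench. Origin: centre of the underside, on the bench; z up. The small oblong nest: pocket 68 (x) x 44 (y) mm, for the heat sink.

How it is judged:
On the way:
1. the four smaller parts lie flat in their nests while the case is not yet in its own (horizontal distance between toroid and nest_toroid below 0.015 m and z of toroid in the frame of nest_toroid below 0.005 m and horizontal distance between transformer and nest_transformer below 0.015 m and z of transformer in the frame of nest_transformer below 0.005 m and horizontal distance between capacitor and nest_capacitor below 0.015 m and z of capacitor in the frame of nest_capacitor below 0.005 m and horizontal distance between heatsink and nest_heatsink below 0.015 m and z of heatsink in the frame of nest_heatsink below 0.005 m and horizontal distance between case and nest_case above 0.05 m), for 0.1 s.
At the end, for the whole second after the job is handed in: Each of the five parts is at rest and upright (within 0.06 rad) in its own nest, lying flat on the nest's floor (its underside less than 5 mm above the bench, so not on the rim), its centre within 15 mm of the nest's centre (horizontal distance between case and nest_case below 0.015 m and z of case in the frame of nest_case below 0.005 m and angle between each of case, toroid, transformer, capacitor, heatsink's own z axis and vertical below 0.06 rad and linear speed of each of case, toroid, transformer, capacitor, heatsink below 0.01 m/s and angular speed of each of case, toroid, transformer, capacitor, heatsink below 0.1 rad/s and horizontal distance between toroid and nest_toroid below 0.015 m and z of toroid in the frame of nest_toroid below 0.005 m and horizontal distance between transformer and nest_transformer below 0.015 m and z of transformer in the frame of nest_transformer below 0.005 m and horizontal distance between capacitor and nest_capacitor below 0.015 m and z of capacitor in the frame of nest_capacitor below 0.005 m and horizontal distance between heatsink and nest_heatsink below 0.015 m and z of heatsink in the frame of nest_heatsink below 0.005 m); the robot touches nothing.
It fails at once if a part toppled (tilted more than 0.7 rad) (angle between any of case, toroid, transformer, capacitor, heatsink's own z axis and vertical above 0.7 rad).
It fails at once if a part dropped or knocked flying (moving faster than 0.6 m/s while the fingers do not touch it: a free fall of about 20 mm) ((contact force between the fingers and case below 0.02 N and linear speed of case above 0.6 m/s) or (contact force between the fingers and toroid below 0.02 N and linear speed of toroid above 0.6 m/s) or (contact force between the fingers and transformer below 0.02 N and linear speed of transformer above 0.6 m/s) or (contact force between the fingers and capacitor below 0.02 N and linear speed of capacitor above 0.6 m/s) or (contact force between the fingers and heatsink below 0.02 N and linear speed of heatsink above 0.6 m/s)).
It also fails if it takes over 136 s, if anything falls off the work surface, if the arm or the gripper's body presses on something with over 40 N, if the wrist force passes 120 N, or if a joint passes its speed limit or range.

## Robot

A 6-joint arm with a two-finger parallel gripper is mounted at the origin on the work surface. World frame = base frame: x ahead of the robot, y to its left, z up, the work surface at z = 0. Lengths are in m, angles in rad, forces in N, time in s.
With the tool pointing down it reaches from about 0.225 to 0.875 m from the base axis. Payload 3.4 kg.
Tool frame: the origin (TCP) lies between the finger pads; the fingertips stand tcp_to_tips ahead of it and the grasp point (between the pads) lies 11 mm behind it (tcp_to_tips is the distance from the TCP to the fingertips, in m); z points along the fingers, y is the line along which they close (so a half turn about z gives the same grasp; the last joint's range is limited). The gripper opens to 85 mm and grips with 20 to 120 N. Pads are 22 mm wide; open, the fingers measure 114 mm over their backs; the gripper's body (76 mm by 85 mm) begins 54 mm behind the grasp point. The pads swing forward as they close: fully open they stand 13 mm farther back than shut.
Start: joints at [1.177, 0.276, 1.505, -0, 1.361, -0.121], TCP at [0.155, 0.554, 0.205] pointing down, gripper open.
Joint ranges: [-2.89, 2.89], [-0.75, 2.08], [0.22, 2.7], [-1.18, 4.32], [0.11, 2.71], [-2.7, 2.7]. Speed limits (rad/s): [2.57, 2.57, 3.14, 3.14, 3.14, 3.14].

## Interface

Orientations are given as a 3x3 rotation matrix whose columns are the frame's x, y, z axes.
In Python, from cell import sense, read_camera, sign_off, tcp_to_tips gives the robot as it stands.
- The arm moves only by the shell command python3 -m inch 'ROWS' [OPENING] [FORCE]. ROWS is a JSON list of rows, 1 to 5 of them, each an object with the fields sx, sy, sz (the shift in parts of the range, where 1.0 means 600 mm), drx, dry, drz (a rotation vector in shares of 2 rad (1.0 is 2 rad)); a field left out counts as zero; each row shifts and turns the commanded pose from where the row before left it, along the tool's axes as they then stand; what a row does not reach is not made up. A row lasts 1/10 s, in which the tool goes at most 0.05 m and 0.15 rad, less where a joint would pass 70% of its speed; a pose out of reach is approached as far as the arm can. OPENING is the finger opening in m, set as the command begins (- or left out keeps the last). The fingers move at their own pace and stop on an object; FORCE is the grip in N (left out, the last holds). Time passes only in rows, so rows that do not move let the fingers close. It prints the time, the measured TCP pose, the force, the opening and the grip force at its end. A shift or turn number past 1, either way, is cut back to 1. Input that does not fit is refused with a message, and nothing moves.
- sense(): the state, without advancing time (a new reading comes with each control period).
- read_camera(name): name is "scene" or "top" or "wrist"; returns a dict with "frame" (400x640x3 uint8, red, green, blue), "z_map" (400x640 float32, m along the optical axis (not along the pixel's ray), 0 where there is no reading), "fx", "fy", "cx", "cy" (pixels), "k1" (the pictures are not rectified: a ray, as slopes to the right and down, at radius r is drawn at 1 + k1 r^2 times it, then the intrinsics apply), "position" and "rotation" of the camera in the world; the wrist camera has in their place "T_tool_cam" (4x4, takes a point from camera to tool coordinates, whose origin is the TCP and whose axes are the flange's). Camera axes: x right, y down, z forward; pixel columns grow to the right and rows downward; lengths in m; the calibration is good to about 2 mm. A picture is of the moment at which its call begins: read the wrist's pose just before it.
- sign_off(): hands the job in; it is judged then, once.
The state is a dict: "time": time; "joints": joint angles; "joint_vel": joint speeds; "joint_efforts": joint torques, N m; "eef_pos": TCP position; "ee_rot": TCP orientation; "force": force on the tool from outside, world axes, zero at the start; "moment": the same for the moment, N m; "finger_gap": finger opening in m; "gripper_force": force on a finger pad.
Only numpy, scipy, OpenCV 4.12 (cv2) and the standard library are available. Lean on these libraries where they do the work, as an engineer would, in place of code of your own. Each camera call takes 0.05 s, during which the arm holds its last target. There are 200 camera calls.

## Working session

There is one attempt and no reset: what is moved stays moved. The work goes in short steps, Python scripts to look and compute and a shell command to move; the robot and the scene stay as the last step left them, time stands still between calls to the robot, and variables do not carry over. Pictures are saved under pics/ and viewed, at most 14 in all, crops included, and the job is handed in when it is done.

```bash
ls; mkdir -p pics; python3 - <<'E'
from cell import *
import cv2
s=sense();print(s['time'],s['eef_pos'],s['ee_rot'],tcp_to_tips,s['finger_gap'])
for n in ("top","scene"):
    c=read_camera(n);cv2.imwrite(f"pics/{n}0.png",c['frame'][:,:,::-1])
    print(n,{k:v for k,v in c.items() if k not in('frame','z_map')})
E
```

```text
pics
0.0 [0.15470533 0.55320866 0.20384878] [[-9.63024729e-01  2.69412167e-01 -6.75256164e-04]
 [ 2.69412937e-01  9.63023314e-01 -1.66320514e-03]
 [ 2.02199728e-04 -1.78363043e-03 -9.99998389e-01]] 0.008 0.08524799955150943
top {'fx': 441.2557119900575, 'fy': 441.2557119900575, 'cx': 322.4737366758529, 'cy': 198.49315548914578, 'k1': -0.04057481912171689, 'position': array([ 0.35274053, -0.01944902,  0.95389808]), 'rotation': array([[-0.01603182, -0.97774766,  0.20917096],
       [-0.99985867,  0.01673612,  0.00159747],
       [-0.00506263, -0.20911579, -0.97787778]])}
scene {'fx': 410.10332615941246, 'fy': 410.10332615941246, 'cx': 322.36663556000053, 'cy': 205.81679783815594, 'k1': -0.0811589456970979, 'position': array([1.00826469, 0.14941892, 0.71042995]), 'rotation': array([[-0.29142951,  0.7502787 , -0.59342288],
       [ 0.95658013,  0.22544262, -0.18474327],
       [-0.00482613, -0.62149617, -0.78340233]])}
```

View pics/top0.png

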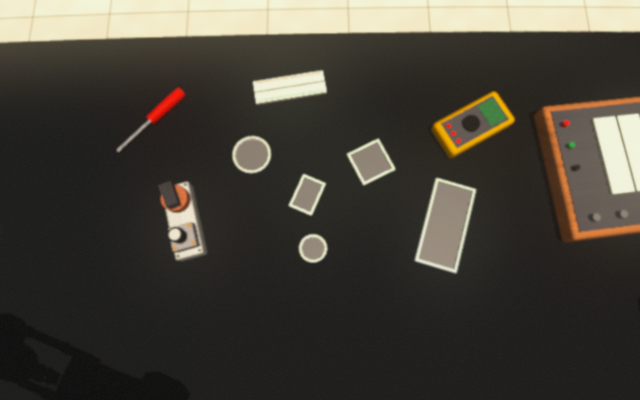

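View pics/scene0.png

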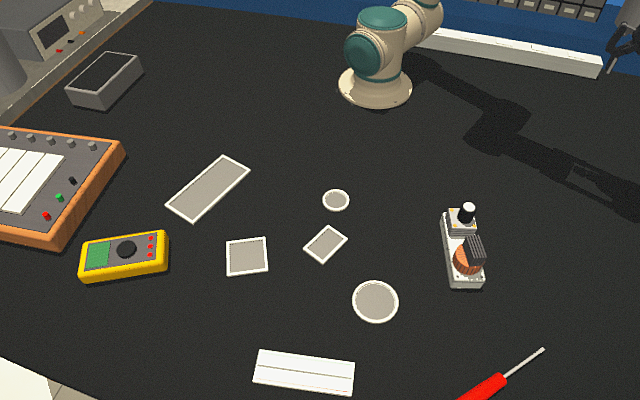

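The top view shows the pile at about (180,220): the heat sink is on the toroid at (175,197) and the capacitor is on the transformer at (180,236). The nests are large round (251,154), oblong (307,194), small round (313,248), square (371,161) and long (445,225).

```bash
cat > h.py <<'E'
import numpy as np, cv2
from cell import *
def pose(c, s=None):
    if 'position' in c: return np.array(c['position']), np.array(c['rotation'])
    T=np.array(c['T_tool_cam']); R=np.array(s['ee_rot']); return np.array(s['eef_pos'])+R@T[:3,3], R@T[:3,:3]
def slopes(c,uv):
    d=(np.asarray(uv,float).reshape(-1,2)-[c['cx'],c['cy']])/[c['fx'],c['fy']]; u=d.copy()
    for _ in range(8): u=d/(1+c['k1']*(u**2).sum(1,keepdims=True))
    return u
def onplane(c,uv,z,s=None):
    p,R=pose(c,s); r=np.c_[slopes(c,uv),np.ones(len(np.reshape(uv,(-1,2))))]@R.T
    return p+r*((z-p[2])/r[:,2:])
def cloud(c,s=None):
    p,R=pose(c,s); v,u=np.mgrid[:400,:640]; uv=np.c_[u.ravel(),v.ravel()]; zm=c['z_map'].reshape(-1,1)
    P=p+(np.c_[slopes(c,uv),np.ones(len(uv))]*zm)@R.T; P[zm[:,0]==0]=np.nan
    return P.reshape(400,640,3)
def rect(P):
    (c,wh,a)=cv2.minAreaRect((np.asarray(P)[:,:2]*1000).astype(np.float32))
    w,h=wh
    if w<h: w,h,a=h,w,a+90
    return np.round(c,1),(round(w,1),round(h,1)),round((a+90)%180-90,1)   # angle of long side, deg
E
python3 - <<'E'
from h import *
c=read_camera("top");f=c['frame']
m=(f.min(2)>150).astype(np.uint8)
cs,_=cv2.findContours(m,cv2.RETR_EXTERNAL,cv2.CHAIN_APPROX_NONE)
for k in cs:
    if cv2.contourArea(k)>400 and 120<k[:,0,1].mean()<300 and k[:,0,0].mean()<500:
        q=onplane(c,k[:,0],.007); print("nest",k[:,0].mean(0).round(),*rect(q))
P=cloud(c)[150:280,140:220]; C=f[150:280,140:220]; z=P[...,2]
for lo,hi in((.03,.045),(.058,.074),(.088,.099),(.097,.108)):
    for half in((0,65),(65,130)):
        mm=(z>lo)&(z<hi); mm[:half[0]]=0; mm[half[1]:]=0
        if mm.sum()>10: print(lo,half,mm.sum(),np.nanmedian(z[mm]),*rect(P[mm]))
a=(z>.03)&(z<.2); print('all',*rect(P[(z>.02)&(z<.042)]))
cv2.imwrite("pics/pile.png",cv2.resize(C[:,:,::-1],None,fx=4.5,fy=4.5,interpolation=cv2.INTER_CUBIC))
s=sense();w=read_camera("wrist");cv2.imwrite("pics/w0.png",w['frame'][:,:,::-1]);print(w['T_tool_cam'],s['time'])
E
```

```text
nest [313. 248.] [447.3   5.2] (58.0, 55.7) 89.1
nest [183. 226.] [500.4 286.9] (92.7, 58.9) 14.8
nest [445. 225.] [ 494.1 -284.3] (190.8, 91.1) -17.6
nest [307. 194.] [566.   16.2] (78.0, 53.9) -24.4
nest [371. 161.] [ 639.1 -126.8] (80.8, 80.0) -64.0
nest [251. 154.] [660.6 141.2] (84.7, 81.3) 0.6
0.03 (0, 65) 247 0.03512999471263323 [549.8 291.9] (75.1, 57.7) 15.3
0.03 (65, 130) 560 0.03495885456587078 [479.  273.7] (99.0, 59.0) 15.4
0.058 (0, 65) 266 0.06485979786277052 [548.2 288.5] (56.7, 49.6) -48.8
0.058 (65, 130) 374 0.06475147652814378 [468.9 270. ] (51.2, 49.6) 14.3
0.088 (0, 65) 290 0.09429943002660857 [551.6 292.8] (49.5, 25.4) 20.9
0.088 (65, 130) 36 0.0942652714522525 [468.9 267.3] (29.3, 20.8) 5.8
0.097 (0, 65) 27 0.09751749430610135 [552.4 293. ] (44.2, 23.4) 20.7
0.097 (65, 130) 183 0.10100347956118572 [468.8 271.6] (28.3, 28.3) -77.1
all [508.5 281.6] (160.8, 59.4) 14.7
[[ 4.02825312e-04 -9.60243269e-01 -2.79164293e-01  7.24176199e-02]
 [ 9.99999884e-01  3.13153681e-04  3.65811650e-04  3.81355114e-04]
 [-2.63846848e-04 -2.79164408e-01  9.60243283e-01 -1.69776960e-01]
 [ 0.00000000e+00  0.00000000e+00  0.00000000e+00  1.00000000e+00]] 0.15
```

View pics/pile.png

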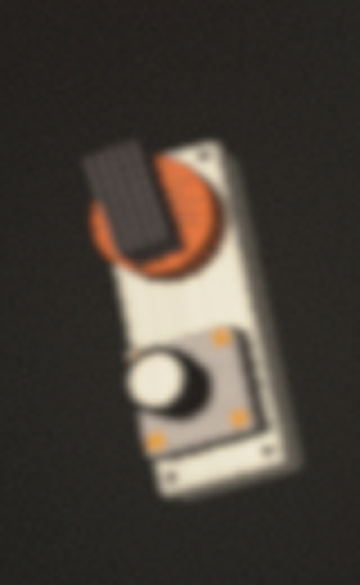

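View pics/w0.png

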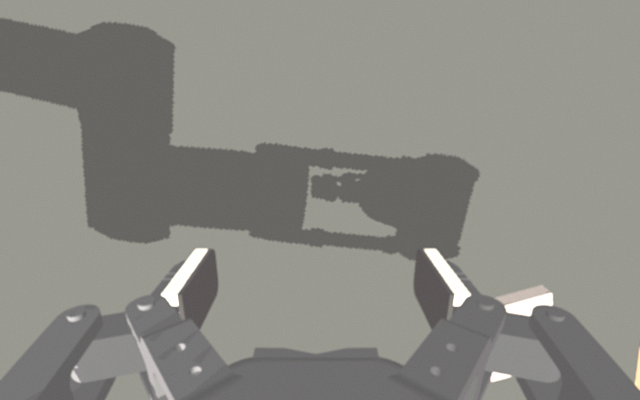

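The pile crop shows the heat sink on the toroid (upper part), the capacitor on the transformer (lower part), and the case at about 14.7°. The wrist view shows only open fingers and bench. All the grasps can close across the case. I'll write a helper that prints the deltas in tool axes.

```bash
cat > d.py <<'E'
import sys
from h import *
from scipy.spatial.transform import Rotation as Ro
# x y z(mm) angle(deg) of tool y: rotation first, then translation in the turned tool frame
x,y,z,a=map(float,sys.argv[1:]); a=np.radians(a); s=sense()
R=np.array(s['ee_rot']); ty=np.array([np.cos(a),np.sin(a),0]); tz=np.array([0,0,-1.]); T=np.c_[np.cross(ty,tz),ty,tz]
print('t',round(s['time'],2),'rot',Ro.from_matrix(R.T@T).as_rotvec().round(4),'then move mm',(T.T@(np.array([x,y,z])-np.array(s['eef_pos'])*1000)).round(1),'pos',(np.array(s['eef_pos'])*1000).round(1),'gap',round(s['finger_gap'],4),'j',np.round(s['joints'],2))
E
python3 d.py 469 271 190 104.7
```

```text
t 0.2 rot [-1.100e-03 -4.000e-04 -5.294e-01] then move mm [-232.3 -352.9   14.2] pos [154.8 553.4 204.2] gap 0.0853 j [ 1.18  0.28  1.51  0.    1.36 -0.12]
```

Units first: shifts go in shares of 600 mm and turns go in shares of 2 rad. So -0.133 rad / 2 = -0.0665.

```bash
python3 -m inch '[{"drx":-0.0005, "drz":-0.066}, {"drz":-0.066}, {"drz":-0.066}, {"drz":-0.0665}, {}]' 0.075; python3 -m inch '[{"sx":-0.0387, "sy":-0.0588}, {"sx":-0.0387, "sy":-0.0588}, {"sx":-0.0387, "sy":-0.0588}, {"sx":-0.0387, "sy":-0.0588}, {"sx":-0.0387, "sy":-0.0588}]'; python3 -m inch '[{"sx":-0.0387, "sy":-0.0588}, {"sx":-0.0387, "sy":-0.0588}, {"sx":-0.0387, "sy":-0.0588}, {"sx":-0.0387, "sy":-0.0588}, {"sx":-0.0387, "sy":-0.0588}]';  python3 -m inch '[{}, {}]'; python3 d.py 469 271 190 104.7
```

```text
time: 0.7
eef_pos: [0.1549, 0.5536, 0.2045]
ee_rot: [[-0.967, -0.253, 0.0], [-0.253, 0.967, 0.001], [-0.0, 0.001, -1.0]]
force: [0.2, -0.6, -0.2]
finger_gap: 0.0748
gripper_force: 0.0
time: 1.2
eef_pos: [0.3128, 0.4112, 0.2046]
ee_rot: [[-0.968, -0.251, 0.0], [-0.251, 0.968, 0.001], [-0.001, 0.001, -1.0]]
force: [0.6, 0.7, -0.0]
finger_gap: 0.0748
gripper_force: 0.0
time: 1.7
eef_pos: [0.4699, 0.2698, 0.2045]
ee_rot: [[-0.968, -0.25, 0.0], [-0.25, 0.968, 0.001], [-0.001, 0.001, -1.0]]
force: [0.2, 1.0, 0.4]
finger_gap: 0.0749
gripper_force: 0.0
time: 1.9
eef_pos: [0.4691, 0.2704, 0.2042]
ee_rot: [[-0.968, -0.249, -0.001], [-0.249, 0.968, 0.001], [0.001, 0.001, -1.0]]
force: [-0.2, 0.2, 1.0]
finger_gap: 0.075
gripper_force: 0.0
t 1.9 rot [ 0.0014 -0.0006 -0.0048] then move mm [-0.1  0.6 14.2] pos [469.1 270.4 204.2] gap 0.075 j [ 0.39  0.23  1.58  0.    1.34 -1.43]
```

```bash
python3 - <<'E'
from h import *
s=sense();c=read_camera("wrist");P=cloud(c,s);z=P[...,2]
m=np.linalg.norm(P[...,:2]-[.510,.281],axis=2)<.13
for n,lo,hi,q in(("case",.028,.045,(510,281)),("cap",.096,.108,(469,271)),("hs",.086,.1,(552,293)),("tr",.058,.072,(469,271)),("tor",.058,.072,(552,293))):
    k=m&(z>lo)&(z<hi)&(np.linalg.norm(P[...,:2]-np.array(q)/1000,axis=2)<(.042 if n!="case" else .13))
    if k.sum()>10: print(n,k.sum(),np.nanmedian(z[k]),*rect(P[k]))
cv2.imwrite("pics/w1.png",c['frame'][:,:,::-1])
E
```

```text
case 2897 0.03627663823917143 [507.8 285.1] (160.4, 60.8) 14.7
cap 982 0.10263761236919935 [467.7 275.4] (29.1, 29.0) -29.5
hs 941 0.09632009188719681 [550.5 296.1] (48.7, 24.1) 21.3
tr 1684 0.06647195074822865 [467.9 272.6] (50.0, 49.8) -75.6
tor 1254 0.06626282726274979 [548.8 294.2] (54.9, 54.8) -73.1
```

View pics/w1.png

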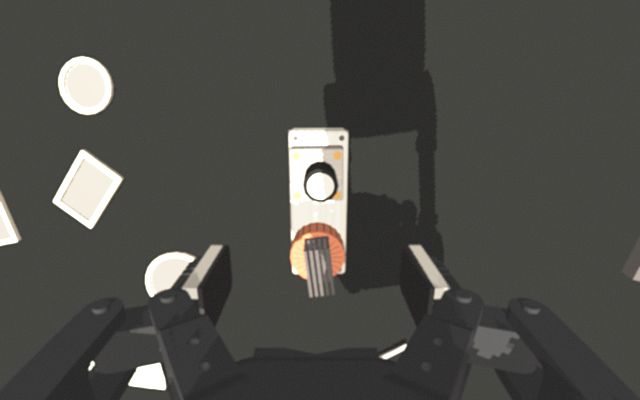

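The wrist view shows the capacitor at (320,183) on the transformer, centred between the fingers at about column 318, and the heat sink at (318,265). It puts the pile about 3 mm further in y than the top camera does, so I'll favour the wrist.

In the tool's units: 0.03 m / 0.6 = 0.05, 0.025 m / 0.6 = 0.0417, -0.005 rad / 2 = -0.0025.

```bash
python3 -m inch '[{"sx":0.0008, "sy":0.0067, "sz":0.0417, "drx":0.0007, "drz":-0.0025}, {"sz":0.05}, {"sz":0.05}, {"sz":0.0417}, {"sz":0.0183}]' 0.06|tail -3; python3 -m inch '[{}, {}]'; python3 d.py 468 274.5 83 104.7;python3 -m inch '[{}, {}, {}, {}, {}]' 0.0 20; python3 -m inch '[{}, {}, {}]'
```

```text
force: [-0.6, -0.1, 0.6]
finger_gap: 0.06
gripper_force: 0.0
time: 2.65
eef_pos: [0.4677, 0.2757, 0.0844]
ee_rot: [[-0.966, -0.259, 0.002], [-0.259, 0.966, 0.0], [-0.002, -0.0, -1.0]]
force: [0.2, 0.2, -0.0]
finger_gap: 0.0599
gripper_force: 0.0
t 2.65 rot [-0.0001  0.002   0.0053] then move mm [-0.  -1.3  1.4] pos [467.7 275.7  84.4] gap 0.0599 j [ 0.4   0.32  1.76 -0.    1.06 -1.43]
time: 3.15
eef_pos: [0.4675, 0.2748, 0.0837]
ee_rot: [[-0.966, -0.258, 0.001], [-0.258, 0.966, -0.0], [-0.001, -0.0, -1.0]]
force: [-0.6, 0.4, 0.5]
finger_gap: -0.0001
gripper_force: 0.0
time: 3.45
eef_pos: [0.4673, 0.2748, 0.0834]
ee_rot: [[-0.966, -0.258, 0.0], [-0.258, 0.966, -0.0], [-0.0, -0.0, -1.0]]
force: [-0.2, 1.0, -0.2]
finger_gap: -0.0
gripper_force: 0.0
```

The fingers closed on nothing, so I'll look.

```bash
python3 - <<'E'
from h import *
c=read_camera("scene");f=c['frame'];cv2.imwrite("pics/s2.png",cv2.resize(f[150:320,380:560,::-1],None,fx=3,fy=3))
w=read_camera("wrist");cv2.imwrite("pics/w2.png",np.hstack([w['frame'][:,:,::-1]]))
E
```

```text
(no output)
```

View pics/s2.png

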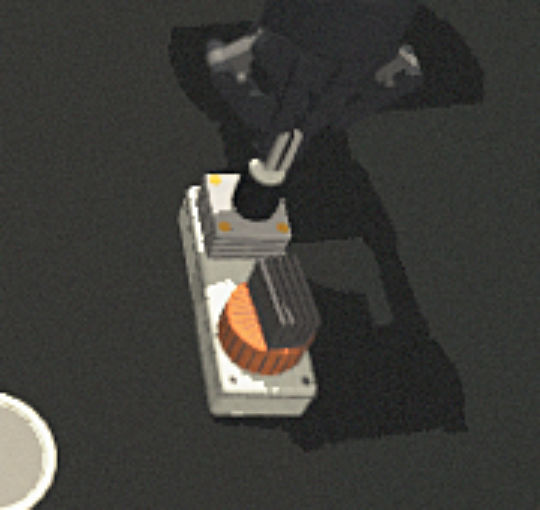

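View pics/w2.png

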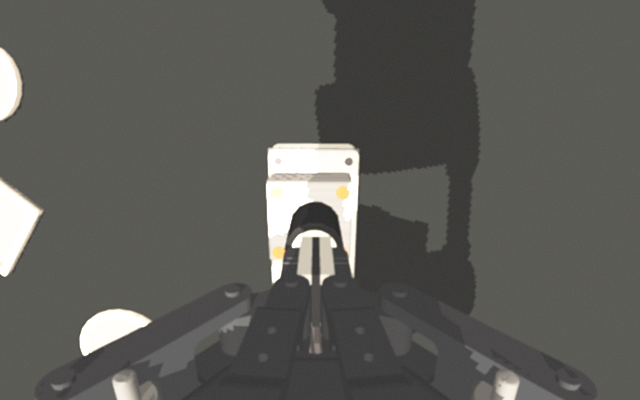

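```bash
python3 - <<'E'
from h import *
s=sense();c=read_camera("wrist");P=cloud(c,s)*1000
print(np.round(s['eef_pos'],4))
for u,v in((305,240),(328,240),(305,255),(328,255),(300,280),(336,280),(316,215),(300,237),(335,237)): print('w',u,v,P[v,u].round(0),c['frame'][v,u])
c=read_camera("scene");P=cloud(c)*1000
for x,y in((270,165),(280,160),(287,140),(295,135),(258,170),(258,190),(278,178)):
    u,v=380+x//3,150+y//3; print('s',u,v,P[v,u].round(0),c['frame'][v,u])
E
```

```text
[0.4674 0.2748 0.0835]
w 305 240 [457. 268. 119.] [211 201 183]
w 328 240 [454. 278. 118.] [209 200 182]
w 305 255 [456. 269. 134.] [212 202 186]
w 328 255 [454. 278. 133.] [211 205 187]
w 300 280 [456. 268. 153.] [63 62 62]
w 336 280 [452. 279. 155.] [65 65 64]
w 316 215 [454. 273.  92.] [49 48 47]
w 300 237 [463. 267. 102.] [255 255 255]
w 335 237 [458. 283. 103.] [56 56 56]
s 470 205 [479. 272. 118.] [146 144 128]
s 473 203 [478. 276. 125.] [41 42 40]
s 475 196 [480. 274. 146.] [145 140 128]
s 478 195 [477. 279. 147.] [152 147 135]
s 466 206 [470. 268. 103.] [185 182 164]
s 466 213 [484. 270. 100.] [32 34 31]
s 472 209 [475. 280. 105.] [188 185 165]
```

Depth readings from both cameras put the closed fingertips at about z 115, above the capacitor's top, and not 8 mm below the TCP as stated. I'll open the fingers and measure the tip height directly before going lower.

```bash
python3 -m inch '[{}, {}, {}, {}]' 0.055|tail -2; python3 - <<'E'
from h import *
def tips(n):
    s=sense();c=read_camera(n);P=cloud(c,s)*1000
    R=np.array(s['ee_rot']);Q=(P-np.array(s['eef_pos'])*1000)@R  # tool coords
    k=(abs(Q[...,0])<20)&(abs(Q[...,1])>18)&(abs(Q[...,1])<60)&(Q[...,2]>-60)&(Q[...,2]<12)
    for sg in(-1,1):
        q=Q[k&(sg*Q[...,1]>0)]; print(n,sg,len(q),np.percentile(q[:,2],[50,90,95,98,99.5]).round(0) if len(q)>20 else '', np.median(q[q[:,2]>np.percentile(q[:,2],90)],0).round(0) if len(q)>20 else '')
tips("wrist");tips("scene");tips("top")
cv2.imwrite("pics/w3.png",read_camera("wrist")['frame'][:,:,::-1])
E
```

```text
finger_gap: 0.0545
gripper_force: 0.0
wrist -1 1469 [-49. -37. -35. -33. -32.] [  4. -26. -35.]
wrist 1 1452 [-49. -37. -35. -33. -32.] [  5.  29. -35.]
scene -1 92 [-50. -39. -38. -36. -34.] [-10. -33. -38.]
scene 1 103 [-47. -36. -34. -33. -33.] [ -1.  28. -34.]
top -1 24 [-48. -40. -37. -36. -35.] [ 11. -36. -36.]
top 1 2
```

View pics/w3.png

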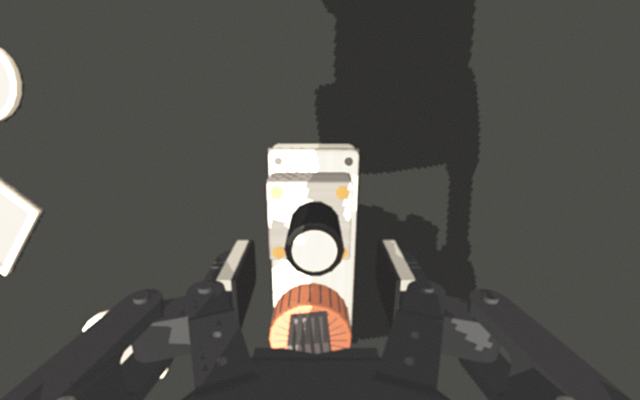

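All three cameras agree: the tips are about 32 mm behind the reported TCP, so the stated offset is wrong in this setup. In the image the capacitor (314,250) is centred between the fingers (250..382). From here on I'll use tip z ≈ TCP z + 32 mm and descend 40 mm.

In the tool's units: 0.012 m / 0.6 = 0.02, 0.01 m / 0.6 = 0.0167.

```bash
python3 -m inch '[{"sz":0.02}, {"sz":0.02}, {"sz":0.0167}, {"sz":0.01}, {}]'|grep -E "pos|forc"; python3 -m inch '[{}, {}, {}, {}, {}]' 0.0 20; python3 -m inch '[{}, {}, {}]'
```

```text
eef_pos: [0.4664, 0.2744, 0.042]
force: [-0.5, -0.3, -0.1]
gripper_force: 0.0
time: 5.25
eef_pos: [0.4676, 0.2749, 0.0439]
ee_rot: [[-0.966, -0.258, 0.001], [-0.258, 0.966, 0.0], [-0.001, -0.0, -1.0]]
force: [0.2, 0.1, 2.2]
finger_gap: 0.0293
gripper_force: 20.1
time: 5.55
eef_pos: [0.4677, 0.2749, 0.0438]
ee_rot: [[-0.966, -0.258, 0.001], [-0.258, 0.966, -0.0], [-0.001, -0.0, -1.0]]
force: [0.2, 0.3, 3.7]
finger_gap: 0.0294
gripper_force: 20.2
```

In the tool's units: -0.02 m / 0.6 = -0.0333, -0.01 m / 0.6 = -0.0167.

```bash
python3 -m inch '[{"sz":-0.0167}, {"sz":-0.0333}, {"sz":-0.0333}, {"sz":-0.0333}, {}]'|grep -E "pos|forc|gap"; python3 d.py 447 6 110 104.7
```

```text
eef_pos: [0.4693, 0.2757, 0.1164]
force: [0.6, 0.0, -0.3]
finger_gap: 0.0294
gripper_force: 20.1
t 6.05 rot [0.0005 0.0065 0.0047] then move mm [  90.1 -255.2    6.4] pos [469.3 275.7 116.4] gap 0.0294 j [ 0.4   0.29  1.71 -0.    1.13 -1.43]
```

In the tool's units: -0.034 m / 0.6 = -0.0567, 0.012 m / 0.6 = 0.02, 0.003 rad / 2 = 0.0015.

```bash
python3 -m inch '[{"sx":0.02, "sy":-0.0567, "drz":0.0015}, {"sx":0.02, "sy":-0.0567}, {"sx":0.02, "sy":-0.0567}, {"sx":0.02, "sy":-0.0567}, {"sx":0.02, "sy":-0.0567}]'|grep -E "pos"; python3 -m inch '[{"sx":0.02, "sy":-0.0567}, {"sx":0.02, "sy":-0.0567}, {"sx":0.01, "sy":-0.0283}, {}, {}]'|grep -E "pos|gap"; python3 d.py 447 6 -10 104.7
cat > n.py <<'E'
from h import *
s=sense();c=read_camera("wrist");f=c['frame']
m=(f.min(2)>150).astype(np.uint8)
R=np.array(s['ee_rot'])
cs,_=cv2.findContours(m,cv2.RETR_EXTERNAL,cv2.CHAIN_APPROX_NONE)
for k in cs:
    if cv2.contourArea(k)>1500:
        q=onplane(c,k[:,0],.007,s); print(k[:,0].mean(0).round(),k[:,0].min(0),k[:,0].max(0),*rect(q))
E
python3 n.py
```

```text
eef_pos: [0.4518, 0.0938, 0.1127]
eef_pos: [0.4451, 0.0054, 0.113]
finger_gap: 0.0293
t 7.05 rot [ 0.0007 -0.0004  0.0002] then move mm [-2.00e+00  1.00e-01  1.23e+02] pos [445.1   5.4 113. ] gap 0.0293 j [-0.14  0.16  1.91  0.    1.07 -1.97]
[315. 296.] [287 271] [344 320] [550.   34.4] (53.9, 53.4) -75.3
[581. 292.] [532 236] [639 354] [488.1 314. ] (139.9, 129.2) 14.9
[316. 185.] [281 151] [352 219] [446.    7.9] (60.3, 59.5) -75.3
[ 19. 149.] [ 0 45] [ 69 263] [ 497.  -241.7] (203.9, 65.8) 0.2
```

In the tool's units: 0.03 m / 0.6 = 0.05, 0.02 m / 0.6 = 0.0333.

```bash
python3 -m inch '[{"sx":-0.0033, "sy":0.0025, "sz":0.05}, {"sz":0.05}, {"sz":0.05}, {"sz":0.0333}, {"sz":0.0167}]'|grep -E "pos|force"; python3 -m inch '[{"sz":0.005}, {"sz":0.005}, {}, {}]'|grep -E "pos|force"
```

```text
eef_pos: [0.4458, 0.0086, -0.0082]
force: [0.2, -0.6, 0.1]
gripper_force: 20.1
eef_pos: [0.448, 0.0072, -0.0117]
force: [0.4, 0.8, 0.1]
gripper_force: 20.1
```

In the tool's units: 0.003 m / 0.6 = 0.005, 0.002 m / 0.6 = 0.0033.

```bash
python3 -m inch '[{"sz":0.005}, {"sz":0.0033}, {}, {}]'|grep -E "pos|force";python3 -m inch '[{"sz":0.0017}, {"sz":0.0017}, {}]'|grep -E "pos|force"
```

```text
eef_pos: [0.4471, 0.0072, -0.0174]
force: [0.1, 0.1, -0.3]
gripper_force: 20.1
eef_pos: [0.4473, 0.0072, -0.0192]
force: [-0.7, 1.0, 3.9]
gripper_force: 20.5
```

Contact at the floor. I'll release, lift and check, then work out the move to the heat sink.

In the tool's units: -0.04 m / 0.6 = -0.0667, -0.03 m / 0.6 = -0.05.

```bash
python3 -m inch '[{}, {}, {}, {}]' 0.06|grep -E "gap|force"; python3 -m inch '[{"sz":-0.05}, {"sz":-0.0667}, {"sz":-0.0667}, {"sz":-0.0333}, {}]'|grep pos
cat > p.py <<'E'
from h import *
import sys
x,y,zt=map(float,sys.argv[1:4]); s=sense();c=read_camera("wrist") if len(sys.argv)<5 else read_camera(sys.argv[4]); P=cloud(c,s)*1000
k=(np.hypot(P[...,0]-x,P[...,1]-y)<45)&(abs(P[...,2]-zt)<6)
print(k.sum(),np.median(P[k],0).round(1),*rect(P[k]/1000))
E
python3 p.py 447 7 39; python3 p.py 447 7 39 top; python3 d.py 550.5 295.5 113 111
```

```text
force: [-0.8, 0.3, 0.7]
finger_gap: 0.0597
gripper_force: 0.0
eef_pos: [0.4497, 0.007, 0.1136]
1192 [446.1   8.1  39.6] [446.9   8.4] (29.1, 28.8) 15.3
0 [nan nan nan] [0. 0.] (0.0, 0.0) 0.0
t 9.7 rot [-0.0006  0.0007 -0.1083] then move mm [-200.   231.9   -2.5] pos [446.9   7.3 110.5] gap 0.0603 j [-0.14  0.16  1.91 -0.    1.06 -1.97]
  return _methods._mean(a, axis=axis, dtype=dtype,
  ret = um.true_divide(
```

In the tool's units: 0.029 m / 0.6 = 0.0483, -0.025 m / 0.6 = -0.0417, -0.108 rad / 2 = -0.054.

```bash
python3 -m inch '[{"drz":-0.054}, {"sx":-0.0417, "sy":0.0483}, {"sx":-0.0417, "sy":0.0483}, {"sx":-0.0417, "sy":0.0483}, {"sx":-0.0417, "sy":0.0483}]' 0.055|grep pos; python3 -m inch '[{"sx":-0.0417, "sy":0.0483}, {"sx":-0.0417, "sy":0.0483}, {"sx":-0.0417, "sy":0.0483}, {"sx":-0.0417, "sy":0.0483}, {}]' |grep pos;python3 -m inch '[{}]'|grep pos; python3 p.py 550 295 96;  python3 d.py 550.5 295.5 45 111
```

```text
eef_pos: [0.4979, 0.1524, 0.1084]
eef_pos: [0.5514, 0.2996, 0.1078]
eef_pos: [0.5494, 0.2955, 0.1079]
2202 [548.9 295.3  96.5] [550.7 296. ] (48.6, 24.1) 21.0
t 10.85 rot [-0.0011 -0.0042  0.0002] then move mm [-1.4  0.3 63.4] pos [549.3 294.7 108.4] gap 0.0548 j [ 0.38  0.41  1.54 -0.    1.19 -1.56]
```

In the tool's units: 0.02 m / 0.6 = 0.0333, 0.015 m / 0.6 = 0.025, -0.004 rad / 2 = -0.002.

```bash
python3 -m inch '[{"sx":-0.0025, "sy":0.0017, "sz":0.0333, "dry":-0.002}, {"sz":0.0333}, {"sz":0.025}, {"sz":0.015}, {}]'|grep -E "pos|force"; python3 -m inch '[{}, {}, {}, {}, {}]' 0.0 25|tail -6; python3 -m inch '[{}, {}, {"sz":-0.0083}, {"sz":-0.025}, {"sz":-0.0333}]'; python3 -m inch '[{"sz":-0.0333}, {"sz":-0.0167}, {}]'|grep -E "pos|gap";  python3 d.py 565 19 105 65.6
```

```text
eef_pos: [0.5505, 0.2954, 0.0449]
force: [0.4, -0.2, 1.2]
gripper_force: 0.0
time: 11.85
eef_pos: [0.5528, 0.2972, 0.0476]
ee_rot: [[-0.934, -0.358, 0.006], [-0.358, 0.934, 0.002], [-0.007, -0.001, -1.0]]
force: [-0.1, -0.8, 4.6]
finger_gap: 0.0233
gripper_force: 26.4
time: 12.35
eef_pos: [0.5504, 0.2966, 0.0855]
ee_rot: [[-0.934, -0.358, 0.0], [-0.358, 0.934, -0.0], [-0.0, -0.0, -1.0]]
force: [-0.6, 0.2, -0.5]
finger_gap: 0.0237
gripper_force: 25.7
eef_pos: [0.5525, 0.2974, 0.1179]
finger_gap: 0.0234
t 12.65 rot [0.0026 0.0069 0.7922] then move mm [-126.4 -248.4   12.9] pos [552.5 297.4 117.9] gap 0.0234 j [ 0.38  0.41  1.53 -0.    1.2  -1.55]
```

In the tool's units: 0.132 rad / 2 = 0.066.

```bash
python3 -m inch '[{"drz":0.066}, {"drz":0.066}, {"drz":0.066}, {"drz":0.066}, {"drz":0.066}]'|grep pos; python3 -m inch '[{"dry":0.0015, "drz":0.066}, {"sx":-0.03, "sy":-0.0583}, {"sx":-0.03, "sy":-0.0583}, {"sx":-0.03, "sy":-0.0583}, {"sx":-0.03, "sy":-0.0583}]' |grep pos; python3 -m inch '[{"sx":-0.03, "sy":-0.0583}, {"sx":-0.03, "sy":-0.0583}, {"sx":-0.03, "sy":-0.0583}, {}, {}]'|grep -E "pos|gap"; python3 n.py;  python3 d.py 565 19 -10 65.6
```

```text
eef_pos: [0.5507, 0.2966, 0.1149]
eef_pos: [0.5583, 0.1383, 0.1147]
eef_pos: [0.5644, 0.0212, 0.1148]
finger_gap: 0.0234
[483. 221.] [436 177] [529 267] [659.7 143.9] (87.9, 84.9) 21.5
[ 22. 252.] [  0 143] [ 73 331] [ 519.2 -253.8] (211.6, 84.0) -41.6
[308. 184.] [279 139] [346 246] [572.2  15.8] (95.6, 55.6) -24.4
[237.  58.] [199  17] [275  98] [446.8   8. ] (60.4, 59.9) -26.0
[612.  39.] [578   0] [639  91] [554.1 303.3] (94.0, 37.4) 14.6
t 14.2 rot [ 0.0027 -0.0018 -0.0009] then move mm [ -1.7  -2.6 125. ] pos [564.5  22.1 115. ] gap 0.0236 j [-0.09  0.33  1.67  0.    1.15 -1.23]
```

In the tool's units: 0.03 m / 0.6 = 0.05, 0.02 m / 0.6 = 0.0333.

```bash
python3 -m inch '[{"sx":-0.0028, "sy":-0.0047, "sz":0.05}, {"sz":0.05}, {"sz":0.05}, {"sz":0.0333}, {"sz":0.02}]'|grep -E "pos|force"; python3 -m inch '[{"sz":0.0033}, {"sz":0.0033}, {}, {}]'|grep -E "pos|force"; python3 -m inch '[{"sz":0.0017}, {"sz":0.0017}, {}]'|grep -E "pos|force"
```

```text
eef_pos: [0.5642, 0.0205, -0.0082]
force: [0.0, 0.1, -0.9]
gripper_force: 25.7
eef_pos: [0.5668, 0.0188, -0.009]
force: [-0.4, -0.3, 0.2]
gripper_force: 25.7
eef_pos: [0.5659, 0.0187, -0.0119]
force: [-0.4, -0.2, -1.8]
gripper_force: 25.7
```

In the tool's units: 0.001 m / 0.6 = 0.0017.

```bash
python3 -m inch '[{"sz":0.0017}, {"sz":0.0017}, {"sz":0.0017}, {}]'|grep -E "pos|force"; python3 -m inch '[{"sz":0.0017}, {"sz":0.0017}, {}]'|grep -E "pos|force"
```

```text
eef_pos: [0.5658, 0.0188, -0.0152]
force: [-0.3, 0.0, -0.7]
gripper_force: 25.7
eef_pos: [0.5659, 0.0188, -0.0154]
force: [-3.5, 0.3, 11.7]
gripper_force: 27.3
```

In the tool's units: -0.001 m / 0.6 = -0.0017.

```bash
python3 -m inch '[{"sz":-0.0017}, {}, {}, {}]' 0.055|grep -E "gap|force"; python3 -m inch '[{"sz":-0.05}, {"sz":-0.0667}, {"sz":-0.0667}, {"sz":-0.0167}, {}]'|grep pos; python3 p.py 566 19 33;python3 d.py 549 295 105 104.7
```

```text
force: [0.2, -0.1, 0.4]
finger_gap: 0.0547
gripper_force: 0.0
eef_pos: [0.5671, 0.0184, 0.1058]
1318 [561.9  20.6  33.5] [563.6  20.1] (48.8, 23.9) -24.8
t 17.05 rot [ 0.0024  0.0019 -0.6823] then move mm [-54.1 271.6  -1. ] pos [565.6  18.5 104. ] gap 0.055 j [-0.09  0.34  1.68  0.    1.12 -1.24]
```

Heat sink seated (top at 33.5 mm). On to the toroid.

In the tool's units: -0.137 rad / 2 = -0.0685.

```bash
python3 -m inch '[{"drz":-0.0685}, {"drz":-0.0685}, {"drz":-0.068}, {"drz":-0.068}, {"drz":-0.068}]' 0.085|grep pos; python3 -m inch '[{"sx":-0.0133, "sy":0.065}, {"sx":-0.0133, "sy":0.065}, {"sx":-0.0133, "sy":0.065}, {"sx":-0.0133, "sy":0.065}, {"sx":-0.0133, "sy":0.065}]' |grep pos; python3 -m inch '[{"sx":-0.0117, "sy":0.065}, {"sx":-0.0117, "sy":0.0633}, {}, {}]'|grep -E "pos|gap"; python3 p.py 549 295 66;  python3 p.py 468 273 66; python3 d.py 549.5 295.5 14 104.7
```

```text
eef_pos: [0.5639, 0.0187, 0.1012]
eef_pos: [0.553, 0.2183, 0.1016]
eef_pos: [0.5473, 0.2955, 0.1019]
finger_gap: 0.0849
5458 [547.9 293.8  66.5] [549.9 294.3] (55.8, 55.7) 82.0
7433 [467.9 272.4  66.6] [468.7 272.4] (50.5, 49.8) -74.5
t 18.55 rot [ 0.0007 -0.0013 -0.0006] then move mm [-1.7  1.  88.9] pos [548.1 294.1 102.9] gap 0.0849 j [ 0.38  0.42  1.55  0.    1.17 -1.45]
```

In the tool's units: 0.025 m / 0.6 = 0.0417, 0.012 m / 0.6 = 0.02.

```bash
python3 -m inch '[{"sx":-0.003, "sz":0.0417}, {"sz":0.0417}, {"sz":0.0417}, {"sz":0.02}, {"sz":0.0083}]'|grep -E "pos|force"; python3 -m inch '[{}, {}, {}, {}, {}]' 0.0 30|tail -6; python3 -m inch '[{}, {}, {}]'
```

```text
eef_pos: [0.5501, 0.2944, 0.011]
force: [-0.6, -0.3, -0.4]
gripper_force: 0.0
time: 19.55
eef_pos: [0.5521, 0.296, 0.014]
ee_rot: [[-0.967, -0.254, 0.004], [-0.254, 0.967, 0.003], [-0.005, 0.001, -1.0]]
force: [0.9, -2.3, 6.8]
finger_gap: 0.0553
gripper_force: 32.9
time: 19.85
eef_pos: [0.5521, 0.296, 0.014]
ee_rot: [[-0.967, -0.254, 0.004], [-0.254, 0.967, 0.002], [-0.005, 0.001, -1.0]]
force: [-0.2, -2.7, 5.5]
finger_gap: 0.0552
gripper_force: 32.9
```

In the tool's units: -0.02 m / 0.6 = -0.0333, -0.01 m / 0.6 = -0.0167.

```bash
python3 -m inch '[{}, {"sz":-0.0167}, {"sz":-0.0333}, {"sz":-0.0333}, {"sz":-0.0333}]' - 45|grep -E "pos|gap|force"; python3 d.py 660 144 84 104.7
```

```text
eef_pos: [0.5497, 0.2961, 0.0829]
force: [0.2, 0.8, -3.5]
finger_gap: 0.0545
gripper_force: 48.1
t 20.35 rot [ 0.0024  0.0001 -0.0003] then move mm [ -68.1 -175.1   -1.1] pos [549.7 296.1  82.9] gap 0.0545 j [ 0.38  0.43  1.58  0.    1.13 -1.45]
```

In the tool's units: -0.035 m / 0.6 = -0.0583, -0.0136 m / 0.6 = -0.0227.

```bash
python3 -m inch '[{"sx":-0.0227, "sy":-0.0583}, {"sx":-0.0227, "sy":-0.0583}, {"sx":-0.0227, "sy":-0.0583}, {"sx":-0.0227, "sy":-0.0583}, {"sx":-0.0227, "sy":-0.0583}]'|grep pos; python3 -m inch '[{}, {}]' |grep -E "pos|gap"; python3 n.py; python3 d.py 660 144 -10 104.7
```

```text
eef_pos: [0.6608, 0.1431, 0.0821]
eef_pos: [0.6604, 0.1433, 0.0817]
finger_gap: 0.0546
[593.  90.] [550  17] [631 159] [531.  322.3] (104.1, 50.7) 14.6
[168.  41.] [110   0] [234  91] [566.7  18.2] (75.6, 54.9) -24.4
t 21.1 rot [ 0.0033 -0.0001 -0.001 ] then move mm [-0.1 -0.2 91.8] pos [659.8 144.2  81.8] gap 0.0551 j [ 0.11  0.51  1.45  0.    1.18 -1.72]
```

In the tool's units: 0.03 m / 0.6 = 0.05, 0.02 m / 0.6 = 0.0333, 0.003 rad / 2 = 0.0015.

```bash
python3 -m inch '[{"sz":0.05, "drx":0.0015}, {"sz":0.05}, {"sz":0.0333}, {"sz":0.02}, {"sz":0.0033}]'|grep -E "pos|force"; python3 -m inch '[{"sz":0.0033}, {"sz":0.0017}, {}, {}]'|grep -E "pos|force"; python3 -m inch '[{"sz":0.0017}, {"sz":0.0017}, {}]'|grep -E "pos|force"
```

```text
eef_pos: [0.6591, 0.1448, -0.0132]
force: [0.2, -0.2, -2.7]
gripper_force: 48.6
eef_pos: [0.6617, 0.1439, -0.0137]
force: [-0.4, -0.6, -3.0]
gripper_force: 48.6
eef_pos: [0.661, 0.1437, -0.0167]
force: [-0.5, 0.2, -2.8]
gripper_force: 48.6
```

In the tool's units: 0.001 m / 0.6 = 0.0017.

```bash
python3 -m inch '[{"sz":0.0017}, {"sz":0.0017}, {}]'|grep -E "pos|force"; python3 -m inch '[{"sz":0.0017}, {}, {}]'|grep -E "pos|force"
```

```text
eef_pos: [0.6612, 0.1438, -0.0187]
force: [0.4, -0.4, -2.1]
gripper_force: 48.7
eef_pos: [0.6612, 0.1438, -0.0188]
force: [-1.4, -0.7, 5.0]
gripper_force: 49.2
```

In the tool's units: -0.04 m / 0.6 = -0.0667, -0.03 m / 0.6 = -0.05.

```bash
python3 -m inch '[{}, {}, {}, {}]' 0.085|grep -E "gap|force"; python3 -m inch '[{"sz":-0.05}, {"sz":-0.0667}, {"sz":-0.05}, {}, {}]'|grep pos; python3 p.py 660 144 33;python3 d.py 468.5 272.5 82 104.7
```

```text
force: [0.8, 0.5, -0.2]
finger_gap: 0.0848
gripper_force: 0.0
eef_pos: [0.6612, 0.1439, 0.0811]
5010 [656.7 144.   33.5] [658.6 144.6] (55.7, 55.4) -84.0
t 23.85 rot [-0.0011  0.0009 -0.0003] then move mm [152.8 173.1  -2.3] pos [660.2 143.8  79.7] gap 0.085 j [ 0.11  0.51  1.46 -0.    1.18 -1.71]
```

Toroid seated. Now the transformer.

In the tool's units: 0.0346 m / 0.6 = 0.0577, 0.0306 m / 0.6 = 0.051.

```bash
python3 -m inch '[{"sx":0.051, "sy":0.0577}, {"sx":0.051, "sy":0.0577}, {"sx":0.051, "sy":0.0577}, {"sx":0.051, "sy":0.0577}, {"sx":0.051, "sy":0.0577}]'|grep pos; python3 -m inch '[{}, {}]'|grep pos; python3 p.py 468 273 66; python3 d.py 468.7 272.7 11 105.2
```

```text
eef_pos: [0.4661, 0.2726, 0.0779]
eef_pos: [0.4676, 0.2726, 0.0787]
7069 [465.9 272.1  66.5] [468.2 272.5] (50.5, 50.3) 14.7
t 24.6 rot [-0.002   0.0011 -0.0082] then move mm [ 0.1  0.5 67.9] pos [469.  272.2  78.9] gap 0.0848 j [ 0.4   0.33  1.77 -0.    1.05 -1.43]
```

In the tool's units: 0.02 m / 0.6 = 0.0333, 0.015 m / 0.6 = 0.025.

```bash
python3 -m inch '[{"sy":0.0008, "sz":0.0333}, {"sz":0.0333}, {"sz":0.025}, {"sz":0.0167}, {"sz":0.005}]'|grep -E "pos|force"; python3 -m inch '[{}, {}, {}, {}, {}]' 0.0 30|tail -6; python3 -m inch '[{}, {}, {}]' - 45; python3 -m inch '[{"sz":-0.0167}, {"sz":-0.0333}, {"sz":-0.0333}, {"sz":-0.0333}, {"sz":-0.0167}]'|grep -E "pos|gap|force"; python3 d.py 638 -124.1 95 116
```

```text
eef_pos: [0.4694, 0.2718, 0.0103]
force: [-0.2, 0.6, 0.9]
gripper_force: 0.0
time: 25.6
eef_pos: [0.47, 0.2731, 0.0127]
ee_rot: [[-0.967, -0.254, 0.004], [-0.254, 0.967, -0.0], [-0.004, -0.001, -1.0]]
force: [0.9, -1.2, 3.8]
finger_gap: 0.0495
gripper_force: 33.6
time: 25.9
eef_pos: [0.47, 0.2731, 0.0128]
ee_rot: [[-0.967, -0.254, 0.004], [-0.254, 0.967, -0.0], [-0.004, -0.001, -1.0]]
force: [0.5, -1.8, 5.7]
finger_gap: 0.049
gripper_force: 47.0
eef_pos: [0.469, 0.2733, 0.0934]
force: [1.1, 0.1, -2.2]
finger_gap: 0.0496
gripper_force: 47.3
t 26.4 rot [-0.001   0.0033 -0.1975] then move mm [  22.4 -431.3   -1.6] pos [469.  273.3  93.4] gap 0.0496 j [ 0.4   0.31  1.75 -0.    1.08 -1.43]
```

Units first: shifts go in shares of 600 mm and turns go in shares of 2 rad. So -0.0431 m / 0.6 = -0.0718, 0.0022 m / 0.6 = 0.0037, -0.099 rad / 2 = -0.0495.

```bash
python3 -m inch '[{"drz":-0.0495}, {"dry":0.0015, "drz":-0.0495}, {"sx":0.0037, "sy":-0.0718}, {"sx":0.0037, "sy":-0.0718}, {"sx":0.0037, "sy":-0.0718}]'|grep pos; python3 -m inch '[{"sx":0.0037, "sy":-0.0718}, {"sx":0.0037, "sy":-0.0718}, {"sx":0.0037, "sy":-0.0718}, {"sx":0.0037, "sy":-0.0718}, {"sx":0.0037, "sy":-0.0718}]'|grep pos; python3 -m inch '[{"sx":0.0037, "sy":-0.0718}, {"sx":0.0037, "sy":-0.0718}, {}, {}]'|grep -E "pos|gap"; python3 n.py; python3 d.py 638 -124.1 -10 116
```

```text
eef_pos: [0.5192, 0.153, 0.0915]
eef_pos: [0.604, -0.0459, 0.0917]
eef_pos: [0.6374, -0.1245, 0.0913]
finger_gap: 0.049
[314. 244.] [250 224] [381 273] [ 681.5 -101.6] (107.3, 44.4) -64.0
[315. 170.] [260 140] [367 202] [ 623.4 -131.1] (81.5, 48.9) -64.2
[502. 182.] [458 133] [556 241] [565.6  19.7] (78.8, 55.2) -24.4
[581.  42.] [549   2] [614  85] [448.3   5.6] (59.9, 54.3) 35.5
[151.  16.] [92  0] [207  60] [ 581.2 -281.4] (84.0, 40.9) -66.7
t 27.85 rot [ 0.0013 -0.003  -0.0004] then move mm [ -0.6  -1.1 101.5] pos [ 637.  -123.4   91.5] gap 0.0492 j [-0.3   0.46  1.5  -0.    1.18 -2.32]
```

In the tool's units: 0.03 m / 0.6 = 0.05, 0.025 m / 0.6 = 0.0417.

```bash
python3 -m inch '[{"sx":-0.0008, "sy":-0.0017, "sz":0.05}, {"sz":0.05}, {"sz":0.0417}, {"sz":0.025}, {"sz":0.0067}]'|grep -E "pos|force"; python3 -m inch '[{"sz":0.0033}, {"sz":0.0033}, {}, {}]'|grep -E "pos|force"; python3 -m inch '[{"sz":0.0017}, {"sz":0.0017}, {}]'|grep -E "pos|force"
```

```text
eef_pos: [0.6363, -0.1223, -0.0138]
force: [-0.1, 0.4, -1.2]
gripper_force: 47.9
eef_pos: [0.6396, -0.125, -0.0145]
force: [-0.5, -0.5, -2.3]
gripper_force: 47.9
eef_pos: [0.6389, -0.1249, -0.0175]
force: [0.8, -0.4, -1.7]
gripper_force: 47.9
```

In the tool's units: 0.001 m / 0.6 = 0.0017.

```bash
python3 -m inch '[{"sz":0.0017}, {"sz":0.0017}, {}]'|grep -E "pos|force"; python3 -m inch '[{"sz":0.0017}, {}, {}]'|grep -E "pos|force"
```

```text
eef_pos: [0.6389, -0.1249, -0.0197]
force: [0.6, -0.5, -2.0]
gripper_force: 47.9
eef_pos: [0.6391, -0.1249, -0.0201]
force: [-1.8, 0.4, 1.1]
gripper_force: 48.2
```

In the tool's units: 0.0005 m / 0.6 = 0.0008.

```bash
python3 -m inch '[{"sz":0.0008}, {}]'|grep -E "pos|force"; python3 -m inch '[{}, {}, {}, {}]' 0.085|grep -E "gap|force"; python3 -m inch '[{"sz":-0.05}, {"sz":-0.0667}, {"sz":-0.05}, {}, {}]'|grep pos; python3 p.py 638 -124 33;python3 d.py 508 285 82 104.7
```

```text
eef_pos: [0.6391, -0.125, -0.0201]
force: [-3.2, 0.2, 4.9]
gripper_force: 48.8
force: [0.0, -1.1, 0.2]
finger_gap: 0.0848
gripper_force: 0.0
eef_pos: [0.6394, -0.1248, 0.0797]
5275 [ 635.5 -125.    33.5] [ 637.2 -124.4] (50.3, 50.0) -64.0
t 30.8 rot [-0.0009 -0.002   0.1976] then move mm [ 22.3 429.2  -3.6] pos [ 638.5 -124.5   78.4] gap 0.0847 j [-0.3   0.47  1.52 -0.    1.15 -2.32]
```

In the tool's units: 0.0429 m / 0.6 = 0.0715, -0.01 m / 0.6 = -0.0167, 0.099 rad / 2 = 0.0495.

```bash
python3 -m inch '[{"sz":-0.0167, "drz":0.0495}, {"drz":0.0495}, {"sx":0.0037, "sy":0.0715}, {"sx":0.0037, "sy":0.0715}, {"sx":0.0037, "sy":0.0715}]'|grep pos; python3 -m inch '[{"sx":0.0037, "sy":0.0715}, {"sx":0.0037, "sy":0.0715}, {"sx":0.0037, "sy":0.0715}, {"sx":0.0037, "sy":0.0715}, {"sx":0.0037, "sy":0.0715}]'|grep pos; python3 -m inch '[{"sx":0.0037, "sy":0.0715}, {"sx":0.0037, "sy":0.0715}, {}, {}]'|grep -E "pos|gap"; python3 - <<'E'
from h import *
s=sense();c=read_camera("wrist");P=cloud(c,s)*1000
k=(np.hypot(P[...,0]-508,P[...,1]-285)<110)&(abs(P[...,2]-36)<5); print(k.sum(),*rect(P[k]/1000))
E
python3 d.py 508 284.5 -20 104.7
```

```text
eef_pos: [0.5982, -0.0008, 0.0865]
eef_pos: [0.533, 0.2041, 0.0865]
eef_pos: [0.5076, 0.285, 0.0866]
finger_gap: 0.0853
18901 [507.6 284.7] (158.3, 60.5) 14.7
t 32.25 rot [-0.0028 -0.0038  0.0006] then move mm [1.000e-01 4.000e-01 1.069e+02] pos [508.2 284.1  86.9] gap 0.0848 j [ 0.39  0.38  1.66 -0.    1.11 -1.43]
```

In the tool's units: 0.03 m / 0.6 = 0.05, 0.025 m / 0.6 = 0.0417, -0.003 rad / 2 = -0.0015.

```bash
python3 -m inch '[{"sy":0.0008, "sz":0.05, "drx":-0.0015, "dry":-0.0015}, {"sz":0.05}, {"sz":0.0417}, {"sz":0.025}, {"sz":0.01}]'|grep -E "pos|force"; python3 -m inch '[{}, {}, {}, {}, {}]' 0.0 40|tail -6; python3 -m inch '[{}, {}, {}]' - 65; python3 -m inch '[{"sz":-0.0167}, {"sz":-0.0333}, {"sz":-0.0333}, {"sz":-0.05}, {}]'|grep -E "pos|gap|force"; python3 d.py 493 -281.6 65 72.4
```

```text
eef_pos: [0.508, 0.2829, -0.02]
force: [0.1, 0.0, -0.6]
gripper_force: 0.0
time: 33.25
eef_pos: [0.5098, 0.2851, -0.017]
ee_rot: [[-0.967, -0.254, 0.003], [-0.254, 0.967, 0.002], [-0.004, 0.001, -1.0]]
force: [1.3, -3.1, 1.2]
finger_gap: 0.0593
gripper_force: 47.0
time: 33.55
eef_pos: [0.5098, 0.2852, -0.0168]
ee_rot: [[-0.967, -0.254, 0.003], [-0.254, 0.967, 0.002], [-0.004, 0.001, -1.0]]
force: [0.6, -3.0, 5.6]
finger_gap: 0.0588
gripper_force: 71.5
eef_pos: [0.5112, 0.2869, 0.0657]
force: [2.1, 0.1, -4.1]
finger_gap: 0.0588
gripper_force: 71.2
t 34.05 rot [0.0058 0.008  0.5634] then move mm [-154.5 -547.4    0.7] pos [511.2 286.9  65.7] gap 0.0588 j [ 0.39  0.4   1.69  0.    1.04 -1.44]
```

In the tool's units: 0.113 rad / 2 = 0.0565.

```bash
python3 -m inch '[{"drz":0.0565}, {"drz":0.0565}, {"drz":0.0565}, {"drz":0.056}, {"drz":0.056}]'|grep pos; python3 -m inch '[{"sx":-0.0183, "sy":-0.0652}, {"sx":-0.0183, "sy":-0.0652}, {"sx":-0.0183, "sy":-0.0652}, {"sx":-0.0183, "sy":-0.0652}, {"sx":-0.0183, "sy":-0.0652}]'|grep pos; python3 -m inch '[{"sx":-0.0183, "sy":-0.0652}, {"sx":-0.0183, "sy":-0.0652}, {"sx":-0.0183, "sy":-0.0652}, {"sx":-0.0183, "sy":-0.0652}, {"sx":-0.0183, "sy":-0.0652}]'|grep pos; python3 -m inch '[{"sx":-0.0183, "sy":-0.0652}, {"sx":-0.0183, "sy":-0.0652}, {"sx":-0.0183, "sy":-0.0652}, {"sx":-0.0183, "sy":-0.0652}, {}]'|grep -E "pos|gap";  python3 -m inch '[{}, {}]'|grep -E "pos|gap"; python3 n.py; python3 d.py 493 -281.6 0 72.4
python3 - <<'E'
from h import *
s=sense();c=read_camera("wrist");cv2.imwrite("pics/w9.png",c['frame'][:,:,::-1])
E
```

```text
eef_pos: [0.5074, 0.285, 0.0604]
eef_pos: [0.5008, 0.0811, 0.0604]
eef_pos: [0.4944, -0.1215, 0.0601]
eef_pos: [0.4908, -0.2887, 0.0599]
finger_gap: 0.0592
eef_pos: [0.4894, -0.2815, 0.06]
finger_gap: 0.0588
[576. 299.] [525 252] [613 354] [ 640.4 -106.2] (99.3, 50.0) 25.7
[311. 156.] [229  70] [401 259] [ 467.4 -274. ] (130.8, 109.6) -17.6
t 36.3 rot [ 0.0037 -0.0014  0.0012] then move mm [-3.2  0.8 60.3] pos [ 489.7 -281.4   60.3] gap 0.0584 j [-0.65  0.38  1.74  0.    1.03 -1.91]
```

View pics/w9.png

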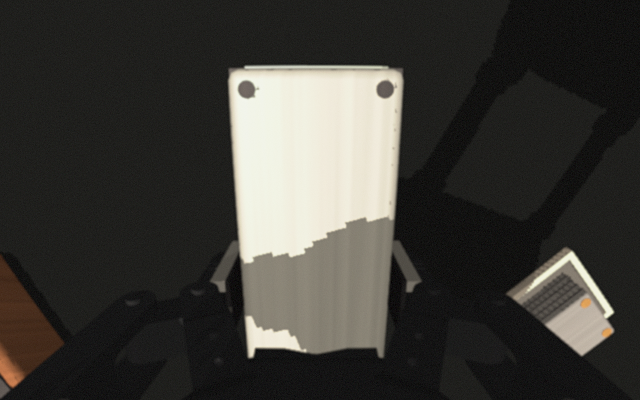

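The held case covers the nest, but the nest's far rim shows at row 66, columns 245–388. Its centre (316) lines up with the case's (315). I'll check the lengthwise position from that edge.

```bash
python3 - <<'E'
from h import *
s=sense();c=read_camera("wrist")
f=c['frame'];print(f[60:74,300].min(1))
d=np.array([-np.cos(np.radians(-17.6)),-np.sin(np.radians(-17.6)),0])
for v in(64.5,65.5,66.5): e=onplane(c,[[316.5,v]],.007,s)[0]; print(v,e.round(4),(e-.095*d).round(4))
P=cloud(c,s)*1000; k=(P[...,2]>70)&(P[...,2]<140)&(np.hypot(P[...,0]-490,P[...,1]+281)<100)
k[260:]=0; q=P[k]; print(np.median(q,0)); Q=(q-np.array(s['eef_pos'])*1000)@np.array(s['ee_rot']); print(Q[:,0].max(),np.percentile(Q[:,1],[.5,99.5]),np.percentile(Q[:,2],[5,50,95]))
E
```

```text
[ 28  25  26  34  88 165 210 197 156 142 160 179 191 197]
64.5 [ 0.4029 -0.2527  0.007 ] [ 0.4935 -0.2814  0.007 ]
65.5 [ 0.4035 -0.2529  0.007 ] [ 0.494  -0.2816  0.007 ]
66.5 [ 0.4041 -0.2531  0.007 ] [ 0.4946 -0.2818  0.007 ]
[ 442.31567604 -266.43269772  113.99932186]
82.35486090479493 [-33.78096437  34.48452053] [-54.42428351 -53.35412683 -51.70082603]
```

In the tool's units: 0.02 m / 0.6 = 0.0333, 0.015 m / 0.6 = 0.025, 0.003 rad / 2 = 0.0015.

```bash
python3 -m inch '[{"sx":-0.0067, "sy":0.0008, "sz":0.0333, "drx":0.0015}, {"sz":0.0333}, {"sz":0.025}, {"sz":0.0167}, {"sz":0.0033}]'|grep -E "pos|force"; python3 -m inch '[{"sz":0.0017}, {"sz":0.0017}, {}, {}]'|grep -E "pos|force"; python3 -m inch '[{"sz":0.0017}, {"sz":0.0017}, {}]'|grep -E "pos|force|rot"
```

```text
eef_pos: [0.4939, -0.2827, -0.0068]
force: [-0.3, -1.0, -3.9]
gripper_force: 72.0
eef_pos: [0.4948, -0.2842, -0.0071]
force: [0.5, -1.0, -3.4]
gripper_force: 72.0
eef_pos: [0.4944, -0.2839, -0.0098]
ee_rot: [[-0.953, 0.302, 0.001], [0.302, 0.953, -0.001], [-0.001, -0.001, -1.0]]
force: [-0.0, 0.6, -5.1]
gripper_force: 72.0
```

```bash
python3 d.py 493.7 -281.5 -14 72.4
```

```text
t 37.6 rot [-0.0007  0.0009  0.0003] then move mm [1.4 2.1 4.2] pos [ 494.4 -283.9   -9.8] gap 0.0589 j [-0.64  0.47  1.81 -0.    0.87 -1.91]
```

In the tool's units: 0.002 m / 0.6 = 0.0033, 0.001 m / 0.6 = 0.0017.

```bash
python3 -m inch '[{"sx":0.0012, "sy":0.0033, "sz":0.0017}, {"sz":0.0017}, {}, {}]'|grep -E "pos|force"; python3 -m inch '[{"sz":0.0017}, {"sz":0.0008}, {}]'|grep -E "pos|force"
```

```text
eef_pos: [0.4944, -0.2818, -0.0118]
force: [0.3, -0.4, -4.1]
gripper_force: 72.0
eef_pos: [0.4944, -0.2818, -0.0133]
force: [-0.5, -0.3, -4.9]
gripper_force: 72.0
```

In the tool's units: 0.001 m / 0.6 = 0.0017.

```bash
python3 -m inch '[{"sz":0.0017}, {}, {}]'|grep -E "pos|force"; python3 -m inch '[{"sz":0.0008}, {}, {}]'|grep -E "pos|force"
```

```text
eef_pos: [0.4945, -0.2819, -0.0138]
force: [-1.8, -0.5, 1.7]
gripper_force: 72.5
eef_pos: [0.4945, -0.2819, -0.0138]
force: [-2.2, 0.4, 5.3]
gripper_force: 73.3
```

On the floor. I'll release, rise and verify.

In the tool's units: -0.04 m / 0.6 = -0.0667, -0.02 m / 0.6 = -0.0333.

```bash
python3 -m inch '[{}, {}, {}, {}, {}]' 0.085|grep -E "gap|force"; python3 -m inch '[{"sz":-0.0333}, {"sz":-0.0667}, {"sz":-0.0667}, {"sz":-0.0667}, {"sz":-0.0667}]'|grep pos;python3 -m inch '[{"sx":0.0667}, {"sx":0.0667}, {"sx":0.0667}, {}, {}]'|grep pos; python3 - <<'E'
from h import *
c=read_camera("top");P=cloud(c)*1000;cv2.imwrite("pics/top9.png",c['frame'][100:300,200:500,::-1].repeat(2,0).repeat(2,1))
for n,x,y,z in(("cap",447,6,39),("hs",566,17,33),("tor",661,142,33),("tr",639,-126,33),("case",494,-284,39)):
    k=(np.hypot(P[...,0]-x,P[...,1]-y)<(100 if n=="case" else 42))&(abs(P[...,2]-z)<6)
    print(n,k.sum(),np.median(P[k],0).round(1) if k.any() else '',*rect(P[k]/1000) if k.any() else '')
E
```

```text
force: [-0.1, 0.0, 0.0]
finger_gap: 0.0849
gripper_force: 0.0
eef_pos: [0.4941, -0.2815, 0.1668]
eef_pos: [0.3797, -0.2455, 0.1656]
cap 160 [448.    5.5  38.6] [448.1   6.5] (28.0, 27.9) 43.8
hs 188 [563.2  17.2  32. ] [564.1  17.3] (47.9, 24.4) -24.6
tor 488 [658.6 141.2  32.3] [659.1 141.3] (54.9, 54.5) -60.2
tr 511 [ 637.6 -126.8   32.3] [ 637.9 -126.9] (51.0, 50.3) -63.1
case 1896 [ 497.4 -283.7   38.6] [ 495.8 -283.7] (153.4, 59.7) -17.8
```

View pics/top9.png

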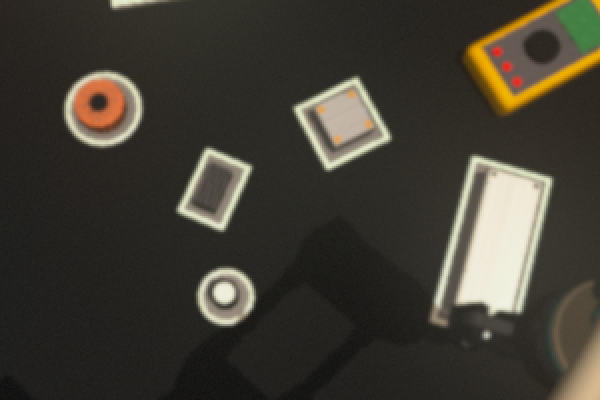

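All five parts lie inside their nest rims, within about 2 mm of centre and at floor height. The arm is clear, so I'm handing in.

```bash
python3 -c "
from cell import *
print(sense()['time'],sense()['force']);print(sign_off())"
```

```text
40.45 [-0.30088903 -0.55105369  0.13907342]
the job is handed in; nothing more can be done
None
```

I handed the job in at 40.5 s with all five parts upright and flat in their own nests, each within about 2 mm of centre by the top camera; sign-off returned no verdict.

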